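# Wedge up the front of the gas stove and hold it

## Robot

A 6-joint arm with a two-finger parallel gripper is mounted at the origin on the work surface. World frame = base frame: x ahead of the robot, y to its left, z up, the work surface at z = 0. Lengths are in mm, angles in degrees, forces in N, time in s.
With the tool pointing down it reaches from about 350 to 875 mm from the base axis. Payload 15.5 kg.
Tool frame: the origin (TCP) lies at the very end of the fingers, on their centre line; the grasp point (between the pads) lies 19 mm behind it (tcp_to_grasp is the distance from the TCP to the grasp point, in mm); z points along the fingers, y is the line along which they close (so a half turn about z gives the same grasp; the last joint's range is limited). The gripper opens to 85 mm and grips with 20 to 120 N. Pads are 22 mm wide; open, the fingers measure 114 mm over their backs; the gripper's body (76 mm by 85 mm) begins 54 mm behind the grasp point. The pads swing forward as they close: fully open they stand 13 mm farther back than shut.
Start: joints at [68.955, 28.281, 77.091, -0, 74.628, -5.472], TCP at [167.786, 602.058, 231.277] pointing down, gripper open.
Joint ranges: [-166.48, 166.48], [-47.26, 123.95], [12.59, 153.08], [-70.14, 250.14], [6.76, 159.57], [-176.63, 176.63]. Speed limits (degrees/s): [108.29, 108.29, 147.25, 172.46, 172.46, 172.46].

## Interface

Orientations are given as [roll, pitch, yaw] about the fixed x, y, z axes, in that order (R = Rz(yaw) Ry(pitch) Rx(roll)).
In Python, from bench import observe, snapshot, get_calibration, job_done, tcp_to_grasp gives the robot as it stands.
- The arm moves only by the tool jog_arm, never from a script. Its arguments are lists of equal length, an entry for each row: "offset": the shift along the tool's x, y, z in m, a list of three; "turn": the turn about the tool's z in degrees; "gripper": the opening, from -1 (shut) to 1 (fully open). A call has 1 to 20 rows; each row shifts and turns the commanded pose from where the row before left it, along the tool's axes as they then stand; what a row does not reach is not made up. A row lasts 1/10 s, in which the tool goes at most 50 mm and 8.59 degrees, less where a joint would pass 70% of its speed; a pose out of reach is approached as far as the arm can. A call is refused whole if a number of a shift passes 0.05 or a number of a turn 8.59, either way. A call with a gripper value outside its range is refused whole. The fingers move at their own pace and stop on an object; "force" is the grip in N (left out, the last holds). Time passes only in rows, so rows that do not move let the fingers close. It gives the time, the measured TCP pose, the force, the opening and the grip force at its end, in the units of the state.
- observe(): the state, without advancing time (a new reading comes with each control period).
- snapshot(name): name is "scene" or "top"; returns (picture, depth): 480x640x3 uint8, red, green, blue; 480x640 float32, mm along the optical axis (not along the pixel's ray), 0 where there is no reading.
- get_calibration(name): a dict with "vertical_fov" (degrees; the focal length in pixels is half the picture's height over the tangent of half this angle, whatever the lens; pixels are square), "cx", "cy" (the principal point, pixels), "k1" (the pictures are not rectified: a ray, as slopes to the right and down, at radius r is drawn at 1 + k1 r^2 times it, then the intrinsics apply), "T" (4x4, takes a point from camera to world coordinates). Camera axes: x right, y down, z forward; pixel columns grow to the right and rows downward; lengths in mm; the calibration is good to about 2 mm. A picture is of the moment at which its call begins. get_calibration takes no time and is no camera call.
- job_done(): hands the job in; it is judged then, once.
The state is a dict: "time": time; "joint_pos": joint angles; "qd": joint speeds; "tau": joint torques, N m; "tool_pos": TCP position; "tool_rot": TCP orientation; "force": force on the tool from outside, world axes, zero at the start; "moment": the same for the moment, N m; "opening": finger opening in mm; "grip_force": force on a finger pad.
Only numpy, scipy, OpenCV 4.12 (cv2) and the standard library are available. Lean on these libraries where they do the work, as an engineer would, in place of code of your own. Each camera call takes 0.05 s, during which the arm holds its last target. There are 200 camera calls.

## Task

I want to turn the two front screw feet of the gas stove, so take the weight off them for me: pick up the wooden wedge, slide it thin end first, flat on the steel top, straight in under the middle of the stove's front edge until both front feet have just come off the steel, about 3 mm and no more than 6. Finish like that, with the gripper still holding the wedge in place and the stove resting on the wedge, not on the gripper. Don't shove the stove out of its place or jack it up high, and leave the bowl, pots, jar and skimmer alone.

Things in the scene. Friction and masses are not known exactly. Their poses are not given: they have to be found in the camera images.
- stove: gas stove, red with black top, loose, 2.2 kg +-15%, 300 mm deep (x) by 320 wide (y), top at 76 mm, pan support to 102. Origin on the counter below the middle of its front face; x points level from its front to its back, y left, z up. Front faces roughly the robot; black tap knob on it 85 mm right (-y) of the middle, 46 up, 44 across, standing out 24. Four rubber feet 12 mm high, flat underside
- stove_front_edge (a point): middle of the lower front edge of the stove's box, 12 mm above the stove's origin and, while all feet stand, above the counter (an open gap); axes as the stove's. Lifted here (about 10 N), the stove tips about its rear feet, which grip the steel; pushing the wedge in takes 8 to 20 N
- foot_left (a point): centre of the underside of the front left rubber foot, 28 mm across, at x 35, y +125 mm in the stove's frame (rear feet at x 265); height 0 while it stands on the counter
- foot_right (a point): centre of the underside of the front right rubber foot, 28 mm across, at x 35, y -125 mm in the stove's frame (rear feet at x 265); height 0 while it stands on the counter
- wedge_tip (a point): middle of the lower edge of the thin end of the brown wooden wedge: 190 mm long, 38 wide, upright sides, flat below, 4 mm thick here rising evenly to 34 at the thick end, 120 g, loose. Its x axis points along it to the thin end, z up. Pushed squarely under the stove it meets the front edge when this end is 51 mm in; each further 10 mm raises the front feet about 1.4 mm
- wedge_grip (a point): point inside the wedge 28 mm from its thick end (162 mm back from the thin end), on its middle line, 15 mm above its underside (30 mm thick there): grip it here across its 38 mm width, where the fingers stay clear of the stove; axes as the wedge's
- bowl: white melamine bowl, 136 mm across, 58 mm high, loose; origin at the centre of its underside. Leave alone
- pot: outer pot of the nested pair of aluminium pots, 210 mm across, 100 mm high, with two side handles along its y out to 140 mm from the centre, loose; origin at the centre of its underside. Leave alone
- inner_pot: inner aluminium pot, 180 mm across, standing in the outer one, rim 130 mm above the counter; origin at the centre of its underside. Leave alone
- jar: glass jar with a red twist cap, 84 mm across, 135 mm high, loose; origin at the centre of its underside. Leave alone
- skimmer: bamboo skimmer lying flat, 10 mm thick: handle from 225 mm behind to 25 mm ahead of the origin along its x, round basket 128 mm across centred 85 mm ahead; loose. Leave alone
Mind the look-alikes: they are no part of the job. Of the things shaped like the part that bears wedge_tip, the wooden one is meant.

How it is judged (in metres and radians):
On the way:
1. the wedge has entered under the middle of the front edge, thin end first and flat, while both front feet still stand on the steel (height (world z) of wedge_tip below 0.006 m and x of wedge_tip in the frame of stove_front_edge above 0.008 m and x of wedge_grip in the frame of stove_front_edge below -0.04 m and y of wedge_tip in the frame of stove_front_edge between -0.05 and 0.05 m and angle between wedge_tip's own z axis and vertical below 0.12 rad and height (world z) of each of foot_left, foot_right below 0.001 m), for 0.05 s.
At the end, for the whole second after the job is handed in: Front feet 1.2 to 6.8 mm up; stove bears on the wedge, wedge on the steel (over 3 N each), flat within 0.07 rad, tip under the edge within 50 mm of its middle, straight within 0.3 rad; wedge gripped (over 3 N); no arm or finger on the stove; stove at rest, moved under 30 mm (height (world z) of foot_left between 0.0012 and 0.0068 m and height (world z) of foot_right between 0.0012 and 0.0068 m and contact force between wedge and stove above 3 N and contact force between wedge and table above 3 N and contact force between the fingers and wedge above 3 N and contact force between each of the fingers, the arm and stove below 0.5 N and angle between wedge_tip's own z axis and vertical below 0.07 rad and angle between the x axis of wedge_tip and the x axis of stove_front_edge, either way round below 0.3 rad and x of wedge_tip in the frame of stove_front_edge above 0.03 m and y of wedge_tip in the frame of stove_front_edge between -0.05 and 0.05 m and distance of stove from where it was at the start of the episode below 0.03 m and linear speed of stove below 0.02 m/s); the arm keeps its last pose, push and grip.
It fails at once if the stove is jacked up more than 12 mm at a front foot (height (world z) of any of foot_left, foot_right above 0.012 m).
It fails at once if the stove is shoved more than 40 mm from its place (distance of stove from where it was at the start of the episode above 0.04 m).
It fails at once if the bowl, a pot, the jar or the skimmer is moved more than 40 mm (distance of any of bowl, pot, inner_pot, jar, skimmer from where it was at the start of the episode above 0.04 m).
It also fails if it takes over 48 s, if anything falls off the work surface, if the arm or the gripper's body presses on something with over 40 N, if the wrist force passes 120 N, or if a joint passes its speed limit or range.

## Working session

There is one attempt and no reset: what is moved stays moved. The work goes in short steps, Python scripts to look and compute and a tool call to move; the robot and the scene stay as the last step left them, time stands still between calls to the robot, and variables do not carry over. Pictures are saved under pics/ and viewed, at most 10 in all, crops included, and the job is handed in when it is done.

Besides the shell and the picture viewer there is one more tool, called after ">>>" as a command line: name --pt "numbers of a row" for each row, then --argument value for the rest. jog_arm: Moves the arm, as the interface text tells. Its arguments: {"type":"object","properties":{"offset":{"type":"array"},"turn":{"type":"array"},"gripper":{"type":"array"},"force":{"type":"number"}},"required":["offset","turn","gripper"]}

```bash
ls; mkdir -p pics
cat > h.py <<'E'
import numpy as np,cv2
from bench import *
def K(c,H=480):
    f=H/2/np.tan(np.radians(c["vertical_fov"])/2);return f
def ray(n,uv):
    c=get_calibration(n);f=K(c);uv=np.atleast_2d(np.float64(uv))
    d=(uv-[c["cx"],c["cy"]])/f
    u=d.copy()
    for _ in range(20): u=d/(1+c["k1"]*(u**2).sum(1,keepdims=True))
    T=np.array(c["T"]);r=np.c_[u,np.ones(len(u))]
    return T[:3,3],r@T[:3,:3].T
def onz(n,uv,z):
    o,r=ray(n,uv);return o+r*((z-o[2])/r[:,2])[:,None]
def depthpts(n,uv,D):
    o,r=ray(n,uv);uv=np.int32(np.atleast_2d(uv));return o+r*D[uv[:,1],uv[:,0]][:,None]
E
python3 - <<'E'
from h import *
for n in("scene","top"):
    p,d=snapshot(n);cv2.imwrite(f"pics/{n}0.png",p[:,:,::-1]);np.savez(f"{n}0.npz",p=p,d=d)
    c=get_calibration(n);print({k:np.round(v,3).tolist() for k,v in c.items()})
print(observe(),tcp_to_grasp)
E
```

```text
pics
{'vertical_fov': 47.987, 'cx': 316.931, 'cy': 252.047, 'k1': -0.098, 'T': [[0.501, 0.474, -0.724, 1567.414], [0.865, -0.268, 0.424, -587.242], [0.006, -0.839, -0.544, 817.442], [0.0, 0.0, 0.0, 1.0]]}
{'vertical_fov': 45.6, 'cx': 318.133, 'cy': 230.586, 'k1': 0.003, 'T': [[0.025, -0.996, 0.089, 405.552], [-1.0, -0.026, -0.004, 11.043], [0.007, -0.089, -0.996, 1813.689], [0.0, 0.0, 0.0, 1.0]]}
{'time': 0.1, 'joint_pos': array([ 6.89554794e+01,  2.83102010e+01,  7.71224090e+01,  8.87115110e-04,
        7.46265920e+01, -5.47268520e+00]), 'qd': array([ 0.01271347,  0.01964274, -0.00676047,  0.10737843, -0.09388936,
        0.01501113]), 'tau': array([ 2.80612323e-03, -8.83592176e+01, -3.84556961e+01, -2.50960838e-04,
        5.41013826e-03,  7.03340993e-05]), 'tool_pos': array([167.67244062, 601.77675178, 230.77898931]), 'tool_rot': array([-1.79941149e+02, -6.49739797e-03,  1.64427926e+02]), 'force': array([0.14870365, 0.41245861, 0.28667768]), 'moment': array([-0.02487327, -0.0073695 ,  0.01754119]), 'grip_force': 0.0, 'opening': 85.61998241559877} 18.700000000000003
```

View pics/scene0.png

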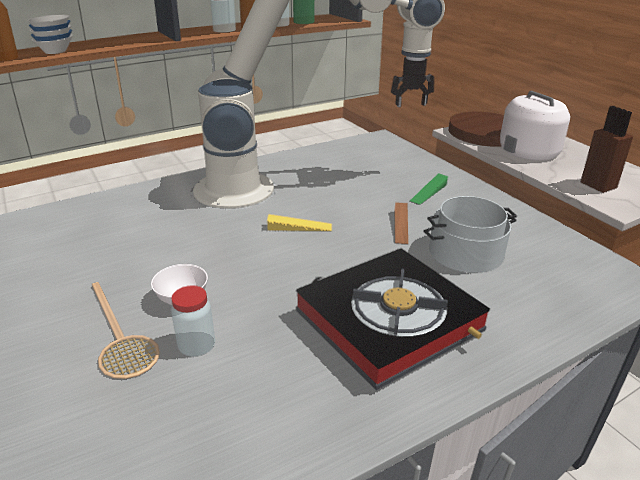

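View pics/top0.png

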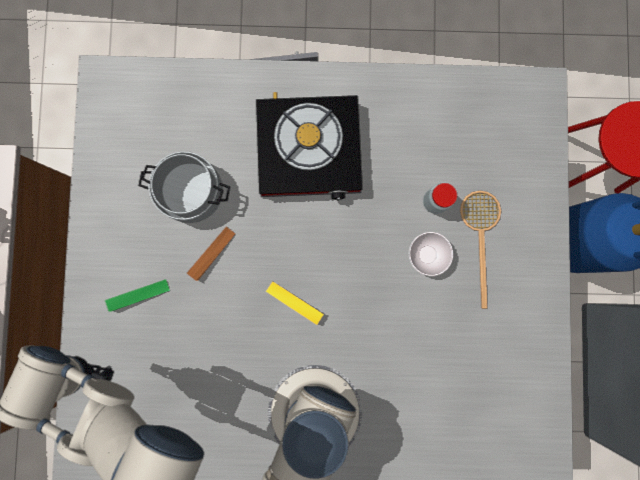

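The brown wedge is at top px (211,254), the stove's black top spans about (257..361, 96..194), and the knob is at (338,196). The green and yellow pieces are look-alikes. Next I measure the wedge and the stove.

Run:
```python
from h import *
z=np.load("top0.npz");p,d=z["p"],z["d"]
hsv=cv2.cvtColor(p,cv2.COLOR_RGB2HSV)
def blob(m,roi):
    k=np.zeros_like(m);x0,y0,x1,y1=roi;k[y0:y1,x0:x1]=m[y0:y1,x0:x1]
    return max(cv2.findContours(k,0,cv2.CHAIN_APPROX_NONE)[0],key=cv2.contourArea)
m=cv2.inRange(hsv,(3,90,50),(20,255,255));c=blob(m,(175,215,250,295))
fill=np.zeros_like(m);cv2.drawContours(fill,[c],-1,255,-1)
v,u=np.nonzero(fill);P=depthpts("top",np.c_[u,v],d);P=P[d[v,u]>0]
r=cv2.minAreaRect(np.float32(P[:,:2]));print("wedge rect",r,cv2.boxPoints(r).round(1).tolist())
B=cv2.boxPoints(r);e=[B[1]-B[0],B[2]-B[1]];a=max(e,key=np.linalg.norm);a/=np.linalg.norm(a)
s=(P[:,:2]-r[0])@a
for lo in range(-100,100,20):
    k=(s>=lo)&(s<lo+20)
    if k.any():
        t=(P[k,:2]-r[0])@np.r_[-a[1],a[0]];print(lo+10,k.sum(),P[k,2].mean().round(1),t.min().round(1),t.max().round(1))
print("axis",a,np.degrees(np.arctan2(a[1],a[0])))
m=cv2.inRange(p,(0,0,0),(45,45,45));c=blob(m,(245,85,372,200))
k=np.zeros_like(m);cv2.drawContours(k,[c],-1,255,-1)
k=cv2.morphologyEx(k,cv2.MORPH_OPEN,np.ones((15,15)));cc=max(cv2.findContours(k,0,cv2.CHAIN_APPROX_NONE)[0],key=cv2.contourArea)
W=onz("top",cc[:,0],76)[:,:2];r=cv2.minAreaRect(np.float32(W));print("stove",r,cv2.boxPoints(r).round(1).tolist())
print("depth z of top",depthpts("top",[[265,105],[350,180],[265,185],[352,105]],d)[:,2])
# yaw line fits for front/left/right/back edges
B=cv2.boxPoints(r)
for i in range(4):
    A,C=B[i],B[(i+1)%4];t=(C-A)/np.linalg.norm(C-A);n=np.r_[-t[1],t[0]];L=np.linalg.norm(C-A)
    q=(W-A)@t;k=(abs((W-A)@n)<8)&(q>25)&(q<L-25)
    l=cv2.fitLine(np.float32(W[k]),cv2.DIST_HUBER,0,.01,.01).ravel();print(l.round(2),np.degrees(np.arctan2(l[1],l[0])).round(2))
```

```text
wedge rect ((485.72650146484375, 338.8289794921875), (40.025020599365234, 193.0192108154297), 53.642452239990234) [[396.1000061035156, 379.8999938964844], [551.5999755859375, 265.5], [575.2999877929688, 297.70001220703125], [419.8999938964844, 412.20001220703125]]
-90 53 32.1 -19.5 19.2
-70 87 30.6 -19.6 20.0
-50 85 28.0 -19.7 19.7
-30 82 24.4 -20.0 18.9
-10 84 21.0 -19.0 18.7
10 80 18.6 -19.6 19.0
30 77 15.3 -19.0 19.2
50 78 12.1 -18.7 20.0
70 76 8.9 -19.7 18.1
90 61 6.1 -18.7 18.6
axis [ 0.80533326 -0.59282225] -36.357544
stove ((828.646484375, 39.39775848388672), (297.4576110839844, 314.94500732421875), 3.822312593460083) [[669.7999877929688, 186.60000610351562], [690.7000122070312, -127.5999984741211], [987.5, -107.80000305175781], [966.5, 206.39999389648438]]
depth z of top [73.83745734 76.01265972 73.02631467 77.13208581]
[ 7.0000e-02 -1.0000e+00  6.8146e+02  3.5660e+01] -86.06
[ 1.0000e+00  7.0000e-02  8.3978e+02 -1.1612e+02] 3.99
[ 7.0000e-02 -1.0000e+00  9.7512e+02  4.8610e+01] -86.09
[1.0000e+00 7.0000e-02 8.1599e+02 1.9501e+02] 3.88
```

>>> jog_arm --pt "0 0 0" --pt "0 0 0" --pt "0 0 0" --pt "0 0 0" --pt "-0.015 -0.001 0.005" --pt "-0.025 -0.002 0.01" --pt "-0.025 -0.002 0.01" --pt "-0.025 -0.002 0.01" --pt "-0.025 -0.002 0.01" --pt "-0.025 -0.002 0.01" --pt "-0.025 -0.002 0.01" --pt "-0.025 -0.002 0.01" --pt "-0.025 -0.002 0.01" --pt "-0.025 -0.002 0.01" --pt "-0.025 -0.002 0.01" --pt "-0.025 -0.001 0.01" --pt "-0.025 -0.001 0.01" --pt "-0.02 0 0.005" --pt "-0.01 0 0" --pt "0 0 0" --turn '[5.2, 5.2, 5.2, 5.2, 0, 0, 0, 0, 0, 0, 0, 0, 0, 0, 0, 0, 0, 0, 0, 0]' --gripper '[1, 1, 1, 1, 1, 1, 1, 1, 1, 1, 1, 1, 1, 1, 1, 1, 1, 1, 1, 1]' --force 60

```text
time: 2.1
tool_pos: [432.7, 377.9, 101.2]
tool_rot: [-180.0, 0.0, 143.6]
force: [0.5, 0.5, 0.8]
opening: 85.4
grip_force: 0.0
```

>>> jog_arm --pt "0 0 0.01" --pt "0 0 0.015" --pt "0 0 0.015" --pt "0 0 0.015" --pt "0 0 0.015" --pt "0 0 0.012" --pt "0 0 0.008" --pt "0 0 0.005" --pt "0 0 0.003" --pt "0 0 0.001" --pt "0 0 0" --pt "0 0 0" --pt "0 0 0" --pt "0 0 0" --pt "0 0 0" --pt "0 0 0" --pt "0 0 0" --pt "0 0 0" --pt "0 0 0" --pt "0 0 0" --turn '[0, 0, 0, 0, 0, 0, 0, 0, 0, 0, 0, 0, 0, 0, 0, 0, 0, 0, 0, 0]' --gripper '[1, 1, 1, 1, 1, 1, 1, 1, 1, 1, 1, 0, -0.5, -1, -1, -1, -1, -1, -1, -1]'

```text
time: 4.1
tool_pos: [432.1, 379.0, 2.7]
tool_rot: [180.0, 0.0, 143.6]
force: [-0.8, -1.4, 5.5]
opening: 37.0
grip_force: 60.7
```

>>> jog_arm --pt "0 0 -0.005" --pt "0 0 -0.01" --pt "0 0 -0.015" --pt "0 0 -0.015" --pt "0 0 -0.015" --pt "-0.008 -0.008 -0.005" --pt "-0.017 -0.018 0" --pt "-0.017 -0.018 0" --pt "-0.017 -0.018 0" --pt "-0.017 -0.018 0" --pt "-0.017 -0.018 0" --pt "-0.017 -0.018 0" --pt "-0.015 -0.015 0" --pt "0 0 0" --pt "0 0 0" --pt "0 0 0" --pt "0 0 0" --pt "0 0 0" --pt "0 0 0" --pt "0 0 0" --turn '[0, 0, 0, 0, 0, 0, 0, 0, 0, 0, 0, 0, 0, -6.7, -6.7, -6.7, -6.7, -6.7, -6.7, 0]' --gripper '[-1, -1, -1, -1, -1, -1, -1, -1, -1, -1, -1, -1, -1, -1, -1, -1, -1, -1, -1, -1]'

```text
time: 6.1
tool_pos: [454.6, 198.7, 67.3]
tool_rot: [-180.0, -0.0, -176.1]
force: [0.7, 0.3, -1.3]
opening: 36.7
grip_force: 60.3
```

>>> jog_arm --pt "-0.001 -0.01 0" --pt "-0.001 -0.02 0" --pt "-0.001 -0.02 0" --pt "-0.001 -0.02 0" --pt "-0.001 -0.02 0" --pt "-0.001 -0.02 0" --pt "-0.001 -0.02 0" --pt "-0.001 -0.02 0" --pt "-0.001 -0.02 0" --pt "-0.001 -0.0105 0.01" --pt "-0.001 -0.004 0.01" --pt "0 0 0.01" --pt "0 0 0.005" --pt "0 0 0" --pt "0 0 0" --turn '[0, 0, 0, 0, 0, 0, 0, 0, 0, 0, 0, 0, 0, 0, 0]' --gripper '[-1, -1, -1, -1, -1, -1, -1, -1, -1, -1, -1, -1, -1, -1, -1]'

```text
time: 7.6
tool_pos: [478.0, 16.5, 32.1]
tool_rot: [180.0, -0.0, -176.1]
force: [-0.4, -0.3, -1.7]
opening: 37.1
grip_force: 60.3
```

Run:
```python
from h import *
o=observe();print(o["tool_pos"],o["tool_rot"],o["force"])
ims=[]
for n in("top","scene"):
    p,d=snapshot(n);np.savez(f"{n}1.npz",p=p,d=d);ims.append(p)
z=np.load("top1.npz");p,d=z["p"],z["d"]
a=cv2.resize(p[150:330,230:410],(540,540),interpolation=cv2.INTER_CUBIC)[:,:400]
b=cv2.resize(ims[1][180:330,230:380],(540,540),interpolation=cv2.INTER_CUBIC)[:,:400]
cv2.imwrite("pics/c1.png",np.hstack([a,b])[:,:,::-1])
hsv=cv2.cvtColor(p,cv2.COLOR_RGB2HSV);m=cv2.inRange(hsv,(3,90,50),(20,255,255));m[:195]=0;m[300:]=0;m[:,:280]=0;m[:,:290]=0;m[:,365:]=0
c=max(cv2.findContours(m,0,cv2.CHAIN_APPROX_NONE)[0],key=cv2.contourArea)
f=np.zeros_like(m);cv2.drawContours(f,[c],-1,255,-1);v,u=np.nonzero(f);P=depthpts("top",np.c_[u,v],d)
print("u",u.min(),u.max(),"v",v.min(),v.max())
for r in range(v.min(),v.max()+1,5):
    q=P[v==r];print(r,q[:,0].mean().round(1),q[:,1].min().round(1),q[:,1].max().round(1),q[:,2].mean().round(1))
```

```text
[477.98571502  16.51670505  32.12843874] [ 1.79992616e+02 -2.99139816e-02 -1.76136588e+02] [-0.35713436 -0.33324826 -1.71951113]
u 306 318 v 206 232
206 642.6 11.8 27.6 32.5
211 626.0 8.3 42.7 37.0
216 610.1 7.9 42.3 38.5
221 594.1 7.5 41.9 41.0
226 578.1 3.9 38.2 45.2
231 562.4 3.6 34.7 46.9
```

View pics/c1.png

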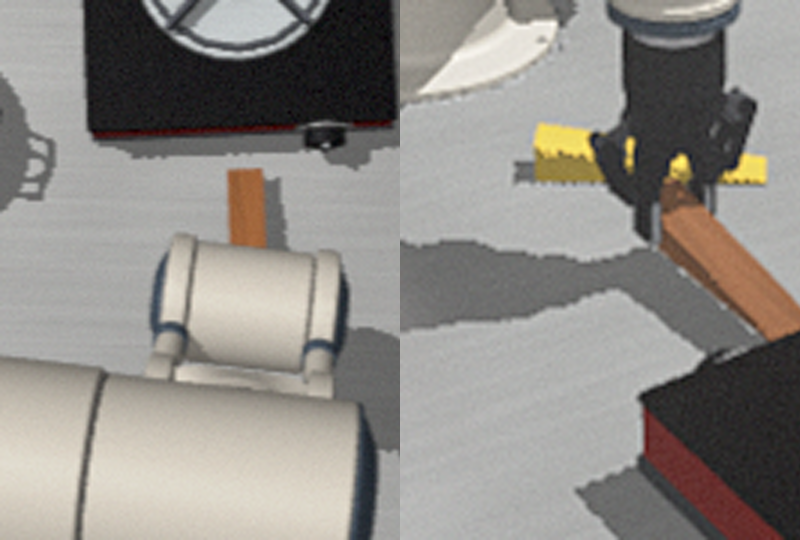

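The wedge is held flat, with the tip near (642,26), about 38 mm short of the edge and aligned with its middle. I lower it and slide it 60 mm, which puts the tip about 22 mm under the edge.

>>> jog_arm --pt "0 0 0.01" --pt "0 0 0.01" --pt "0 0 0.005" --pt "0 0 0.003" --pt "0 0 0.001" --pt "0 0 0" --pt "-0.005 0 0" --pt "-0.005 0 0" --pt "-0.005 0 0" --pt "-0.005 0 0" --pt "-0.005 0 0" --pt "-0.005 0 0" --pt "-0.005 0 0" --pt "-0.005 0 0" --pt "-0.005 0 0" --pt "-0.005 0 0" --pt "-0.005 0 0" --pt "-0.005 0 0" --pt "0 0 0" --pt "0 0 0" --turn '[0, 0, 0, 0, 0, 0, 0, 0, 0, 0, 0, 0, 0, 0, 0, 0, 0, 0, 0, 0]' --gripper '[-1, -1, -1, -1, -1, -1, -1, -1, -1, -1, -1, -1, -1, -1, -1, -1, -1, -1, -1, -1]'

```text
time: 9.7
tool_pos: [537.9, 20.0, 3.2]
tool_rot: [180.0, -0.0, -176.2]
force: [-0.4, 0.4, -2.1]
opening: 37.0
grip_force: 60.3
```

>>> jog_arm --pt "0 0 0.0005" --pt "-0.004 0 0" --pt "-0.004 0 0" --pt "-0.004 0 0" --pt "-0.004 0 0" --pt "-0.004 0 0" --pt "0 0 0" --pt "0 0 0" --turn '[0, 0, 0, 0, 0, 0, 0, 0]' --gripper '[-1, -1, -1, -1, -1, -1, -1, -1]'

```text
time: 10.5
tool_pos: [558.0, 21.3, 2.7]
tool_rot: [-180.0, -0.0, -176.2]
force: [1.1, -0.2, -1.0]
opening: 37.1
grip_force: 60.3
```

>>> jog_arm --pt "-0.001 0 0" --pt "-0.001 0 0" --pt "-0.001 0 0" --pt "-0.001 0 0" --pt "0 0 0" --pt "0 0 0" --turn '[0, 0, 0, 0, 0, 0]' --gripper '[-1, -1, -1, -1, -1, -1]'

```text
time: 11.1
tool_pos: [562.0, 21.6, 2.8]
tool_rot: [-180.0, 0.0, -176.2]
force: [0.1, 0.0, -0.4]
opening: 37.4
grip_force: 60.3
```

>>> jog_arm --pt "-0.001 0 0" --pt "-0.001 0 0" --pt "-0.001 0 0" --pt "-0.001 0 0" --pt "0 0 0" --pt "0 0 0" --turn '[0, 0, 0, 0, 0, 0]' --gripper '[-1, -1, -1, -1, -1, -1]'

```text
time: 11.7
tool_pos: [566.0, 21.9, 2.8]
tool_rot: [-180.0, 0.0, -176.2]
force: [-0.4, 0.3, -0.3]
opening: 37.0
grip_force: 60.3
```

>>> jog_arm --pt "-0.001 0 0" --pt "-0.001 0 0" --pt "-0.001 0 0" --pt "-0.001 0 0" --pt "0 0 0" --pt "0 0 0" --turn '[0, 0, 0, 0, 0, 0]' --gripper '[-1, -1, -1, -1, -1, -1]'

```text
time: 12.3
tool_pos: [568.2, 22.1, 2.7]
tool_rot: [180.0, -0.2, -176.2]
force: [-11.0, -1.3, 6.2]
opening: 37.2
grip_force: 61.3
```

>>> jog_arm --pt "-0.001 0 0" --pt "-0.001 0 0" --pt "-0.001 0 0" --pt "-0.001 0 0" --pt "-0.001 0 0" --pt "-0.001 0 0" --pt "0 0 0" --pt "0 0 0" --turn '[0, 0, 0, 0, 0, 0, 0, 0]' --gripper '[-1, -1, -1, -1, -1, -1, -1, -1]' --force 90

```text
time: 13.1
tool_pos: [572.2, 22.6, 2.7]
tool_rot: [180.0, -0.4, -176.2]
force: [-20.9, -1.8, 19.2]
opening: 36.5
grip_force: 89.8
```

>>> jog_arm --pt "-0.001 0 0" --pt "-0.001 0 0" --pt "-0.001 0 0" --pt "-0.001 0 0" --pt "-0.001 0 0" --pt "-0.001 0 0" --pt "0 0 0" --pt "0 0 0" --turn '[0, 0, 0, 0, 0, 0, 0, 0]' --gripper '[-1, -1, -1, -1, -1, -1, -1, -1]'

```text
time: 13.9
tool_pos: [578.2, 23.1, 2.7]
tool_rot: [180.0, -0.4, -176.2]
force: [-20.9, -1.2, 19.0]
opening: 36.4
grip_force: 89.8
```

```bash
cat > disp.py <<'E'
from h import *
import sys
o=observe();print(o["tool_pos"],o["tool_rot"],o["force"])
n="scene";z=np.load("scene0.npz");p,d=snapshot(n);np.savez(sys.argv[1],p=p,d=d)
g0,g1=[cv2.cvtColor(a,cv2.COLOR_RGB2GRAY) for a in(z["p"],p)]
names=dict(Lfront=(300,303),Rfront=(402,255),Lback=(377,371),Rback=(486,312),burner=(400,299),backright_red=(440,350))
for k,(u,v) in names.items():
    w=11;t=g0[v-w:v+w+1,u-w:u+w+1];s=g1[v-w-6:v+w+7,u-w-6:u+w+7]
    # subpixel by upscaling
    t=cv2.resize(t,None,fx=8,fy=8,interpolation=3);s=cv2.resize(s,None,fx=8,fy=8,interpolation=3)
    r=cv2.matchTemplate(s,t,5);_,b,_,l=cv2.minMaxLoc(r);print(k,(np.array(l)/8-6).round(2),round(b,3))
E
python3 disp.py s2.npz
```

```text
[578.17010134  23.06679917   2.74384908] [ 179.96569481   -0.39124039 -176.15682391] [-20.92308865  -1.22292609  18.95916022]
Lfront [0. 0.] 0.993
Rfront [0. 0.] 0.978
Lback [0. 0.] 0.934
Rback [0. 0.] 0.996
burner [0. 0.] 0.979
backright_red [0. 0.] 0.992
```

>>> jog_arm --pt "-0.001 0 -0.0002" --pt "-0.001 0 -0.0002" --pt "-0.001 0 0" --pt "-0.001 0 0" --pt "-0.001 0 0" --pt "-0.001 0 0" --pt "0 0 0" --pt "0 0 0" --turn '[0, 0, 0, 0, 0, 0, 0, 0]' --gripper '[-1, -1, -1, -1, -1, -1, -1, -1]'

```text
time: 14.75
tool_pos: [584.8, 23.4, 2.8]
tool_rot: [180.0, -0.3, -176.2]
force: [-15.6, -0.3, 8.4]
opening: 36.6
grip_force: 89.6
```

```bash
cat > lift.py <<'E'
from h import *
o=observe();print(o["tool_pos"],o["tool_rot"],o["force"])
n="top";z=np.load("top0.npz");D0=z["d"].astype(float);N=4
D=[snapshot(n) for _ in range(N)];p=D[0][0];cv2.imwrite("pics/top_last.png",p[:,:,::-1])
D1=np.median([x[1] for x in D],0)
b=(p.max(2)<45)&(z["p"].max(2)<45)&(D0>0)&(D1>0)
m=np.zeros_like(b);m[103:188,263:353]=True;v,u=np.nonzero(b&m)
dz=(D0-D1)[v,u];X=onz(n,np.c_[u,v],76)-[680,29.2,76];c,s=np.cos(.068),np.sin(.068)
x=X[:,0]*c+X[:,1]*s;y=-X[:,0]*s+X[:,1]*c
A=np.c_[np.ones(len(x)),x,y];k=abs(dz-np.median(dz))<8
q=np.linalg.lstsq(A[k],dz[k],rcond=None)[0];r=dz[k]-A[k]@q
print("noise",r.std().round(2),len(r),"lift@x35 L,R",(q@[1,35,125]).round(2),(q@[1,35,-125]).round(2),"rear",(q@[1,265,0]).round(2))
t=np.zeros_like(b);t[300:340,400:460]=True;print("table bias",np.median((D0-D1)[t]))
# stove front edge shift
for P in(z["p"],p):
    mk=cv2.morphologyEx(cv2.inRange(P[90:200,245:372],(0,0,0),(45,45,45)),cv2.MORPH_CLOSE,np.ones((5,5)))
    cc=max(cv2.findContours(cv2.morphologyEx(mk,cv2.MORPH_OPEN,np.ones((15,15))),0,2)[0],key=cv2.contourArea);print(cv2.minAreaRect(cc))
E
python3 lift.py
```

```text
[584.79428053  23.44950039   2.76543715] [ 179.96779706   -0.33638605 -176.16158098] [-15.56848734  -0.29671591   8.43401829]
noise 3.91 3478 lift@x35 L,R 2.01 2.2 rear 0.74
table bias 0.08544921875
((63.6232795715332, 55.16616439819336), (94.4955825805664, 102.21508026123047), 87.64669799804688)
((63.910614013671875, 54.72868728637695), (94.24129486083984, 102.30162048339844), 88.15238952636719)
```

>>> jog_arm --pt "-0.001 0 0" --pt "-0.001 0 0" --pt "-0.001 0 0" --pt "-0.001 0 0" --pt "-0.001 0 0" --pt "0 0 0" --pt "0 0 0" --pt "0 0 0" --pt "0 0 0" --pt "0 0 0" --turn '[0, 0, 0, 0, 0, 0, 0, 0, 0, 0]' --gripper '[-1, -1, -1, -1, -1, -1, -1, -1, -1, -1]'

```text
time: 15.95
tool_pos: [589.8, 23.8, 2.8]
tool_rot: [180.0, -0.3, -176.2]
force: [-16.2, -0.6, 7.9]
opening: 36.4
grip_force: 89.8
```

```bash
sed -i 's/N=4/N=8/' lift.py; python3 lift.py
python3 - <<'E'
from h import *
p,_=snapshot("scene");cv2.imwrite("pics/s3.png",cv2.resize(p[180:400,280:500],(600,600),interpolation=2)[:,:,::-1])
o=observe();print(o["force"],o["time"])
E
```

```text
[589.81939831  23.79710357   2.78808769] [ 179.96885022   -0.33145152 -176.15978436] [-16.2415842   -0.63369251   7.88619435]
noise 3.78 3532 lift@x35 L,R 2.78 2.8 rear 0.81
table bias 0.0789794921875
((63.6232795715332, 55.16616439819336), (94.4955825805664, 102.21508026123047), 87.64669799804688)
((63.674957275390625, 54.107276916503906), (93.69196319580078, 102.38190460205078), 87.82526397705078)
[-16.39154538  -0.53351539   7.14943171] 16.4
```

View pics/s3.png

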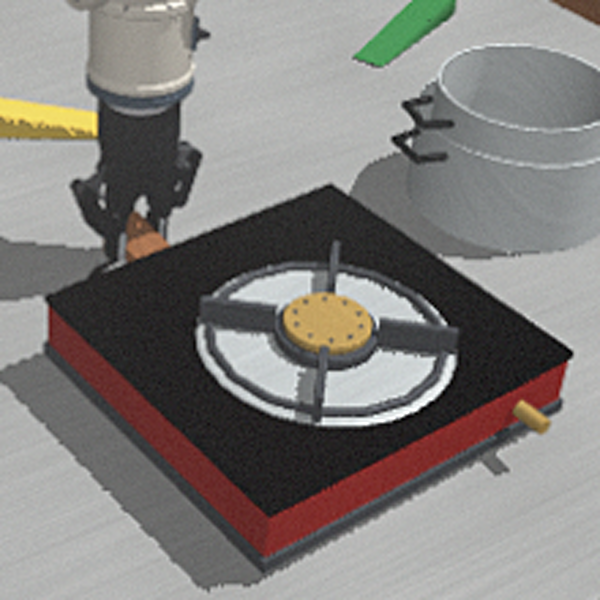

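View pics/top_last.png

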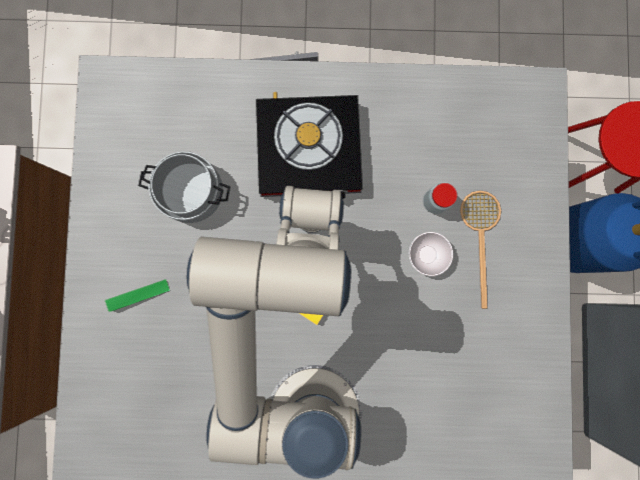

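The stove hasn't moved (burner at (308,134) as before), and the wedge is gripped under the middle of its front edge. The front feet read about 2.8 mm up, and the wedge travel works out to 3.1 mm. I'm handing it in.

```bash
python3 -c "
from bench import *
print(job_done())"
```

```text
the job is handed in; nothing more can be done
None
```

I handed the job in with the wooden wedge gripped flat under the middle of the stove's front edge and both front feet about 3 mm off the steel; the stove showed no visible shift, nothing else was touched, and no verdict came back.

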